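Lid the test cup and show it to the inspection camera

ROBOT

A 6-joint arm with a two-finger parallel gripper is mounted at the origin on a cart in front of the work surface, level with it; the furniture and walls round the work are solid. World frame = base frame: x ahead of the robot, y to its left, z up, the work surface at z = 0. Lengths are in mm, angles in rad, forces in N, time in s.
With the tool pointing down it reaches from about 400 to 925 mm from the base axis. Payload 12.5 kg.
Tool frame: the origin (TCP) lies at the centre of the arm's flange, where the gripper is bolted on; the fingertips stand 190 mm ahead of it and the grasp point (between the pads) lies env.grip_point_offset ahead of it (env.grip_point_offset is the distance from the TCP to the grasp point, in mm); z points along the fingers, x is the direction in which the jaws open and shut, and the axes are right-handed (so a half turn about z gives the same grasp; the last joint's range is limited). The gripper opens to 95 mm and grips with 3 to 60 N. Pads are 20 mm wide; open, the fingers measure 119 mm over their backs; the gripper's body (75 mm by 180 mm) begins 59 mm behind the grasp point.
Start: joints at [-1.298, 0.491, 1.559, -0, 1.092, -0.106], TCP at [231.148, -580.686, 404.761] pointing down, gripper open.
Joint ranges: [-3.1, 3.1], [-0.84, 2.19], [0.05, 2.79], [-1.13, 4.28], [0.06, 2.93], [-2.69, 2.69]. Speed limits (rad/s): [2.22, 2.22, 2.79, 3.14, 3.14, 3.14].

INTERFACE

Orientations are given as [roll, pitch, yaw] about the fixed x, y, z axes, in that order (R = Rz(yaw) Ry(pitch) Rx(roll)).
In Python, from cell import state, read_camera, camera_model, job_done, env gives the robot as it stands.
- The arm moves only by the tool arm_command, never from a script. Its argument "steps" is a list of rows, each a list of 6 numbers: the shift along the tool's x, y, z in cm, then the turn, a rotation vector about the tool's x, y, z in degrees. In form: [[dx, dy, dz, rx, ry, rz], ...]. A call has 1 to 12 rows; each row is the pose to reach, as a shift and turn from the pose commanded when the call began, along the tool's axes at that moment; what a row does not reach only later rows make up. A row lasts 1/12 s, in which the tool goes at most 41.7 mm and 7.16 degrees, less where a joint would pass 70% of its speed; a pose out of reach is approached as far as the arm can. A call with a gripper value outside its range is refused whole. "jaw" is the finger opening in cm, from 0 to 9.51, set as the call begins (left out, the last holds). The fingers move at their own pace and stop on an object; the grip force is fixed at half the most. Time passes only in rows, so rows that repeat a pose let the fingers close. It gives the time, the measured TCP pose, the force and the opening at its end, in the units of the state.
- state(): the state, without advancing time (a new reading comes with each control period).
- read_camera(name): name is "scene" or "top"; returns the picture (420x560x3 uint8, red, green, blue); there is no depth.
- camera_model(name): a dict with "K" (3x3 intrinsics, pixels), "k1" (the pictures are not rectified: a ray, as slopes to the right and down, at radius r is drawn at 1 + k1 r^2 times it, then the intrinsics apply), "xyz" and "rotation" of the camera in the world. Camera axes: x right, y up, looking along -z (the intrinsics and any distortion apply to the point x, -y, -z); pixel columns grow to the right and rows downward; lengths in mm; the calibration is good to about 2 mm. A picture is of the moment at which its call begins. camera_model takes no time and is no camera call.
- job_done(): hands the job in, once; it reports no verdict.
The state is a dict: "t": time; "joints": joint angles; "qvel": joint speeds; "tau": joint torques, N m; "eef_pos": TCP position; "tcp_rot": TCP orientation; "ft_force": force on the tool from outside, world axes, zero at the start; "moment": the same for the moment, N m; "opening": opening from 0.0 (shut) to 1.0 (fully open).
Only numpy, scipy, OpenCV 4.12 (cv2) and the standard library are available. Lean on these libraries where they do the work, as an engineer would, in place of code of your own. Each camera call takes 0.05 s, during which the arm holds its last target. There are 200 camera calls.

TASK

Put the loose clay lid on the test cup where it stands on the bench, so that it sits seated and level on the rim, and let go of it. Then take the lidded cup by its wall and hold it up, upright and still, for a lid-fit photograph: its middle at the height of the inspection camera's lens, straight in front of the lens and 15 cm from the glass to the cup's axis, with the lid's bar handle running square across the camera's line of sight. Finish while still holding it there; do not tip the cup over, and leave the camera and the other things on the bench where they are.

Things in the scene. Friction and masses are not known exactly. Their poses are not given: they have to be found in the camera images.
- cup: small pinkish clay (bisque) cup, round and open, on the bench, 53 mm high, 62 mm across at the rim, tapering to 49 mm at the foot; mouth about 48 mm clear across; 0.11 kg. Grasp it from above across the outer wall just below the rim. Origin: centre of its underside; z up along its axis
- cup_mid (a point): the middle of the cup: on its axis, 26.5 mm above its underside; moves with the cup
- lid: loose round clay lid, 30 mm high, 0.06 kg. Below, a plug 43 mm across, 8 mm deep, lower edge chamfered: it enters the cup's mouth and it stands on it on the bench. Then a flange 57 mm across, z 8 to 13 mm, that rests on the rim. On top a bar handle 36 long, 11 thick, z 13 to 30 mm. Origin: centre of the underside; x along the bar. Seated: origin 45 mm above the cup's, on its axis
- lens (a point): centre of the front glass of the inspection camera: a grey box with a black lens barrel on a fixed steel column, 0.27 m high, 100 mm behind this point, round foot 100 mm across. Its height varies (lens 0.15 to 0.19 m over the bench); it is clamped there. x points from the glass back into the camera, so it looks along -x, level; y is level across the view, z up
- mould: bystander: white plaster block, 50 x 62 x 26 mm, with a flower relief; origin at the centre of its underside; leave it alone
- rubber_stopper: bystander: black rubber stopper, 44 x 44 x 50 mm; origin at the centre of its underside; leave it alone
- cones: bystander: three thin clay cones standing in a clay bar, 31 x 76 x 62 mm; origin at the centre of its underside; leave it alone
- wedge: bystander: plain hardwood wedge, 32 x 70 x 26 mm; origin at the centre of its underside; leave it alone
- beaker_slip: bystander: pale plastic beaker, 71 mm across, 96 mm high, at the back of the bench; origin at the centre of its underside; leave it alone
Mind the look-alikes: they are no part of the job. Leave any red look-alike of the lid alone.

How it is judged:
By the outcome, as a careful person would: the job done as asked, in the order asked, and still so for the second after the job is handed in, while the arm keeps its last pose, push and grip.
It also fails if it takes over 64 s, if anything falls off the work surface, if the arm or the gripper's body presses on something with over 40 N, if the wrist force passes 120 N, or if a joint passes its speed limit or range.

## Working session

There is one attempt and no reset: what is moved stays moved. The work goes in short steps, Python scripts to look and compute and a tool call to move; the robot and the scene stay as the last step left them, time stands still between calls to the robot, and variables do not carry over. Pictures are saved under pics/ and viewed, about 8 in all and at most 12, crops included, and the job is handed in when it is done.

Besides the shell and the picture viewer there is one more tool, called after "Request:" as name(argument=value, ...) on one line, values as JSON. arm_command: Moves the arm, as the interface text tells. Its arguments: {"type":"object","properties":{"steps":{"type":"array"},"jaw":{"type":"number"}},"required":["steps"]}

```bash
ls; mkdir -p pics; python3 - <<'E'
from cell import *
import cv2, numpy as np
print(state()); print(env.grip_point_offset)
for n in("scene","top"):
    m=camera_model(n); print(n,m)
    im=read_camera(n); cv2.imwrite(f"pics/{n}0.png",cv2.cvtColor(im,cv2.COLOR_RGB2BGR))
E
```

```text
pics
{'t': 0.0, 'joints': array([-1.29759247e+00,  4.91549150e-01,  1.55948081e+00,  7.04959352e-06,
        1.09171017e+00, -1.05592376e-01]), 'qvel': array([ 4.62985102e-04,  5.75521973e-04,  4.93257941e-04, -1.63845519e-03,
       -1.74938406e-03, -6.89983203e-05]), 'tau': array([ 1.01998348e-04, -6.12650514e+01, -2.58181536e+01,  6.92732655e-02,
        4.82646713e-02, -6.94824030e-05]), 'eef_pos': array([ 231.14008936, -580.63953789,  404.1572985 ]), 'tcp_rot': array([-3.14146550e+00,  1.14042326e-03, -1.19200327e+00]), 'ft_force': array([-0.75735681, -0.05569581, -0.26059158]), 'moment': array([-0.03871214, -0.00769923, -0.02258395]), 'opening': 0.9994702785057776}
171.3
scene {'K': array([[397.49064398,   0.        , 287.67828492],
       [  0.        , 397.49064398, 205.41009871],
       [  0.        ,   0.        ,   1.        ]]), 'k1': -0.10776582927858468, 'xyz': array([  -26.54621699, -1046.27802599,   572.98255266]), 'rotation': array([ 1.17138909,  0.02295206, -0.62514492])}
top {'K': array([[423.67503156,   0.        , 282.03308486],
       [  0.        , 423.67503156, 213.17132846],
       [  0.        ,   0.        ,   1.        ]]), 'k1': -0.050882549237182446, 'xyz': array([ 494.69025984, -167.48623388, 1131.57690742]), 'rotation': array([ 0.09472034,  0.00700299, -1.5583818 ])}
```

View pics/scene0.png

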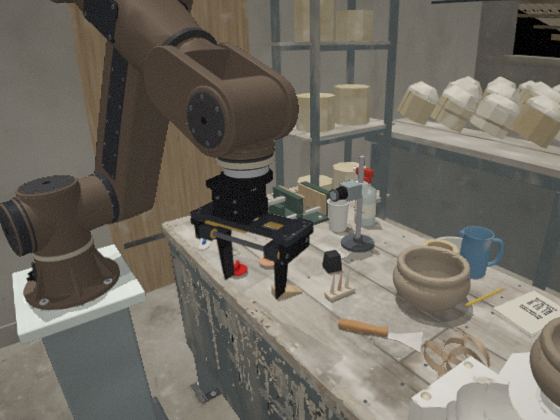

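View pics/top0.png

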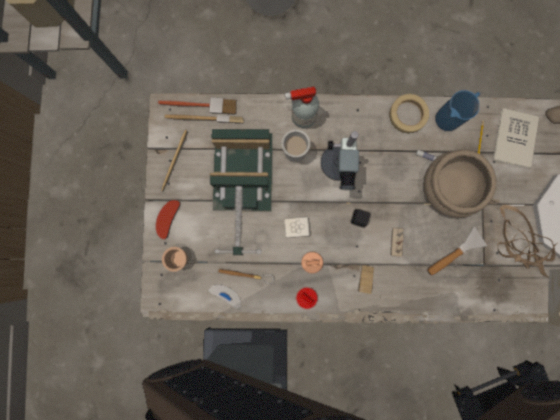

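Scene: the arm, with the inspection camera at about (355,195). Top: cup (174,259), clay lid (312,262), red look-alike (307,298), inspection camera (348,165) with its barrel towards the robot. Next I zoom in and measure.

```bash
cat > h.py <<'E'
import numpy as np, cv2
from scipy.spatial.transform import Rotation as R
from cell import *
def ray(n,uv):
    m=camera_model(n); d=np.linalg.inv(m["K"])@[uv[0],uv[1],1.]; rd=np.hypot(d[0],d[1]); r=rd
    for _ in range(20): r=rd/(1+m["k1"]*r*r)
    s=r/rd if rd>0 else 1
    v=R.from_euler('xyz',m["rotation"]).as_matrix()@np.array([d[0]*s,-d[1]*s,-1])
    return np.array(m["xyz"]),v/np.linalg.norm(v)
def plane(n,uv,z):
    o,v=ray(n,uv); return o+v*(z-o[2])/v[2]
def two(a,b):
    o1,v1=ray("top",a);o2,v2=ray("scene",b)
    s=np.linalg.lstsq(np.c_[v1,-v2],o2-o1,rcond=None)[0]
    p,q=o1+s[0]*v1,o2+s[1]*v2
    return (p+q)/2,np.linalg.norm(p-q)
def proj(n,p):
    m=camera_model(n); c=R.from_euler('xyz',m["rotation"]).as_matrix().T@(np.array(p)-m["xyz"])
    a=np.array([c[0],-c[1]])/-c[2]; a=a*(1+m["k1"]*(a@a)); return (m["K"]@[*a,1])[:2]
def crop(im,u,v,w,h,s): return cv2.resize(im[v:v+h,u:u+w],None,fx=s,fy=s,interpolation=cv2.INTER_CUBIC)
E
python3 - <<'E'
from h import *
t=cv2.imread("pics/top0.png");s=cv2.imread("pics/scene0.png")
c=np.vstack([np.hstack([crop(t,154,239,40,40,7),crop(t,292,242,40,40,7)]),
 np.hstack([crop(t,315,130,56,56,5),crop(s,323,150,56,56,5)])])
c=np.hstack([c,crop(s,320,150,60,112,5)]); print(c.shape); cv2.imwrite("pics/c1.png",c)
for n,u,z in(("cup",(174,259),53),("lid",(312,262),13)): print(n,plane("top",u,z))
# masks: clay colours in top
hsv=cv2.cvtColor(t,cv2.COLOR_BGR2HSV)
for n,(u,v),z in(("cup",(154,239),53),("lid",(292,242),13)):
    hh=hsv[v:v+40,u:u+40]; print(n,hh[20,20],hh[20,10],hh[2,2])
    m=((hh[...,1]>75)&((hh[...,0]<16))&(hh[...,2]>90)).astype(np.uint8)
    cs,_=cv2.findContours(m,cv2.RETR_EXTERNAL,cv2.CHAIN_APPROX_NONE); k=max(cs,key=cv2.contourArea)
    (x,y),r=cv2.minEnclosingCircle(k); print((x+u,y+v),r,cv2.boundingRect(k),plane("top",(x+u,y+v),z), "f",cv2.fitEllipse(k))
E
```

```text
(560, 860, 3)
cup [476.64672923 114.89278162  53.        ]
lid [ 473.06187896 -238.57780891   13.        ]
cup [ 13  97 178] [ 13  93 132] [ 14  40 146]
(174.1666660308838, 258.5) 12.660186767578125 (8, 8, 25, 24) [477.92001946 114.50773876  53.        ] f ((20.104171752929688, 19.59132194519043), (23.139249801635742, 24.539762496948242), 77.68394470214844)
lid [ 11 121 187] [ 11 109 188] [ 14  35 154]
(311.94725799560547, 262.3396625518799) 11.072549819946289 (9, 10, 23, 22) [ 472.17334795 -238.44521921   13.        ] f ((19.82274055480957, 20.121755599975586), (20.709848403930664, 21.37135887145996), 96.72622680664062)
```

View pics/c1.png

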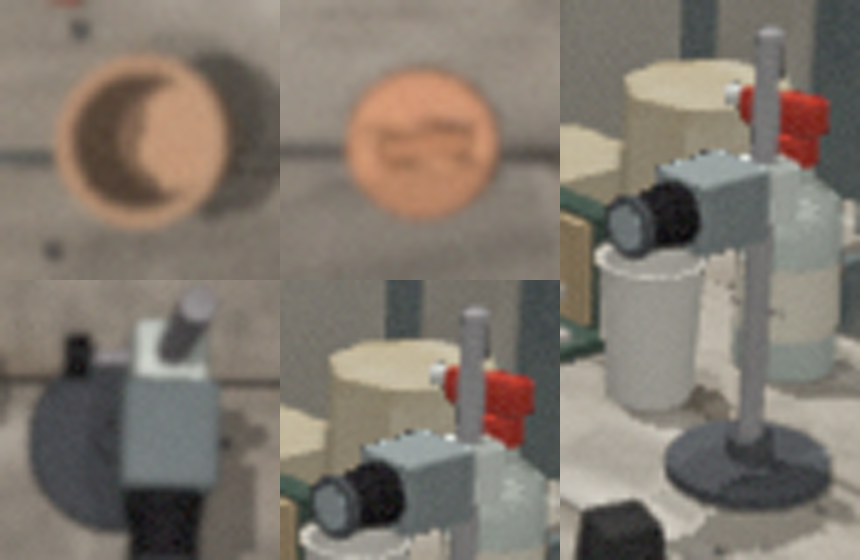

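Crop: cup and lid centres match their sizes (radii 12.4 px and 10.8 px). The bar runs nearly left-right in the image, so along world y. The lens glass is at scene (333.3,195.2), and the column tip is at scene (362,156) / top (355.6,134). Now the camera heading and the bar angle.

```bash
python3 - <<'E'
from h import *
ims=[read_camera("top").astype(float) for _ in range(8)]
a=np.clip(np.mean(ims,0),0,255).astype(np.uint8)[...,::-1].copy(); cv2.imwrite("pics/avgt.png",a)
sa=np.mean([read_camera("scene").astype(float) for _ in range(4)],0).astype(np.uint8)[...,::-1].copy(); cv2.imwrite("pics/avgs.png",sa)
l=crop(a,298,248,28,28,14)
lc=cv2.normalize(l,None,0,255,cv2.NORM_MINMAX)
c=np.hstack([lc,crop(a,325,145,49,49,8)]);
print(c.shape); cv2.imwrite("pics/c2.png",c)
print("coltip",plane("top",(355.2,133.8),270),plane("scene",(361.8,156),270),two((355.2,133.8),(361.8,156)))
print("foot",plane("scene",(357,241.5),10))
g=cv2.cvtColor(a,cv2.COLOR_BGR2GRAY)[140:200,325:375]
m=(g<45).astype(np.uint8); cs,_=cv2.findContours(m,cv2.RETR_EXTERNAL,cv2.CHAIN_APPROX_NONE)
for k in cs:
    if cv2.contourArea(k)>20: print(cv2.boundingRect(k),cv2.minAreaRect(k))
for z in(150,170,190): print(z,plane("scene",(333.3,195.2),z),proj("top",plane("scene",(333.3,195.2),z)))
E
```

```text
(392, 784, 3)
coltip [ 744.42094787 -310.86757861  270.        ] [ 752.30099201 -304.55623413  270.        ] (array([ 744.35597266, -311.01180045,  272.5891072 ]), np.float64(1.700192469120386))
foot [ 742.85847766 -311.57489597   10.        ]
(15, 32, 15, 14) ((22.0, 38.5), (13.0, 14.0), 90.0)
150 [ 699.74917739 -249.32371401  150.        ] [320.8126999  166.28049038]
170 [ 665.40755314 -287.00632323  170.        ] [337.89235447 179.40196262]
190 [ 631.06592889 -324.68893245  190.        ] [355.78977165 193.17345754]
```

View pics/c2.png

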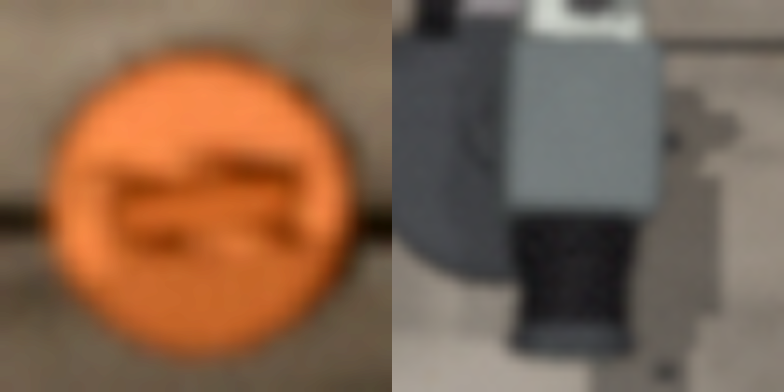

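The triangulated column is at about (743.5,-311.3). The lens ray agrees with the top view at z≈180, giving a lens near (648,-306,180). One more measurement: heading from the barrel and box edges, and the bar from the scene view.

```bash
cat >> h.py <<'E'
def delta(target,yaw):
    s=state(); r0=R.from_euler('xyz',s["tcp_rot"]); r1=R.from_euler('xyz',[np.pi,0,yaw])
    print("cm",np.round(r0.inv().apply(np.array(target)-s["eef_pos"])/10,2),"deg",np.round((r0.inv()*r1).as_rotvec(degrees=True),1))
E
python3 - <<'E'
from h import *
a=cv2.imread("pics/avgt.png");s=cv2.imread("pics/avgs.png")
b=a.astype(float)
g=cv2.GaussianBlur(cv2.cvtColor(a,cv2.COLOR_BGR2GRAY).astype(np.float32),(1,1),0)
def edges(row,th):
    # subpixel crossings of dark barrel between left and right
    r=g[row]; out=[]
    u=347
    l=u
    while r[l]<th: l-=1
    L=l+(r[l]-th)/(r[l]-r[l+1])
    q=u
    while r[q]<th: q+=1
    return L,q-(r[q]-th)/(r[q]-r[q-1])
pts=[]
for row in range(174,185):
    L,Q=edges(row,70); c=(L+Q)/2; p=plane("top",(c,row),180); pts.append(p[:2]); print(row,round(L,2),round(Q,2),p[:2].round(1))
pts=np.array(pts); k=np.polyfit(pts[:,0],pts[:,1],1); print("barrel slope deg",np.degrees(np.arctan(k[0])), "y at x=743",np.polyval(k,743.5),"at 648",np.polyval(k,648))
print("red",plane("top",(307,298),13),"scraper",plane("top",(168,238),0),plane("top",(176,232),0))
c=np.hstack([crop(s,252,248,32,28,14),crop(a,150,190,32,28,10)[:280]]) if 0 else crop(s,252,248,32,28,14)
d=crop(s,190,225,40,35,8); d=cv2.copyMakeBorder(d,0,c.shape[0]-d.shape[0],0,0,cv2.BORDER_CONSTANT)
cv2.imwrite("pics/c3.png",np.hstack([cv2.normalize(c,None,0,255,cv2.NORM_MINMAX),d]))
p=[proj("scene",(472.3,-238.5,z)) for z in(13,30)]; print(p, proj("scene",(477.5,114.6,53)))
delta([472.3,-238.5,270],0)
E
```

```text
174 333.0 355.68 [ 676.3 -300.5]
175 333.0 355.54 [ 674.  -300.3]
176 332.5 355.44 [ 671.6 -299.6]
177 330.33 355.27 [ 669.3 -297. ]
178 332.0 354.96 [ 667.  -298.5]
179 334.33 354.74 [ 664.7 -300.9]
180 339.88 354.6 [ 662.5 -307. ]
181 340.49 354.59 [ 660.2 -307.7]
182 340.52 354.54 [ 657.9 -307.7]
183 340.38 354.56 [ 655.6 -307.5]
184 340.31 354.56 [ 653.3 -307.4]
barrel slope deg 25.03568232640595 y at x=743 -266.33667817251745 at 648 -310.9414878899479
red [ 379.4731835  -226.18438379   13.        ] scraper [531.5724262  146.93964081   0.        ] [547.96296466 125.8523765    0.        ]
[array([267.55313592, 259.57640248]), array([267.2800954 , 254.19705061])] [211.46661683 206.5553441 ]
cm [-22.88 -35.06  13.47] deg [  0.   -0.  -68.3]
```

View pics/c3.png

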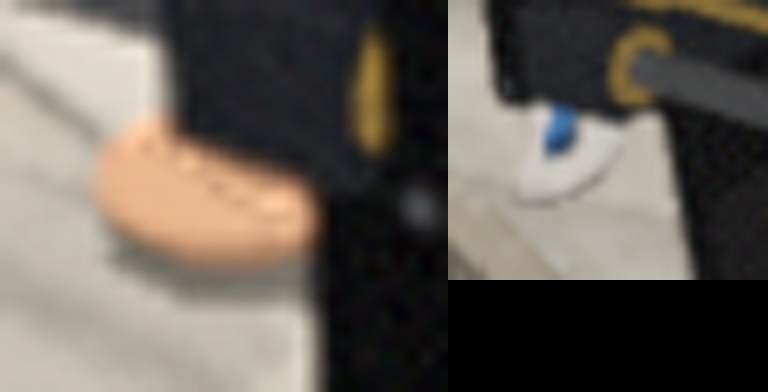

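The lid is seen in the scene view partly behind the gripper. The bar's near foot edge runs (262.7,258.4)→(272.4,262.6). Lens barrel y≈-307, heading ≈ -3°. Moving over the lid.

Request:
arm_command(steps=[[-22.9, -35.1, 13.5, 0, 0, -68.3], [-22.9, -35.1, 13.5, 0, 0, -68.3], [-22.9, -35.1, 13.5, 0, 0, -68.3], [-22.9, -35.1, 13.5, 0, 0, -68.3], [-22.9, -35.1, 13.5, 0, 0, -68.3], [-22.9, -35.1, 13.5, 0, 0, -68.3], [-22.9, -35.1, 13.5, 0, 0, -68.3], [-22.9, -35.1, 13.5, 0, 0, -68.3], [-22.9, -35.1, 13.5, 0, 0, -68.3], [-22.9, -35.1, 13.5, 0, 0, -68.3], [-22.9, -35.1, 13.5, 0, 0, -68.3], [-22.9, -35.1, 13.5, 0, 0, -68.3]], jaw=5)

```text
t: 1.7
eef_pos: [474.3, -234.8, 268.4]
tcp_rot: [-3.14, 0.001, 0.004]
ft_force: [-0.2, -0.7, 0.0]
opening: 0.524
```

```bash
python3 - <<'E'
from h import *
p=plane("scene",(262.7-.5,258.4-.5),13);q=plane("scene",(271.9,262.1),13);d=q-p;print(p,q,np.degrees(np.arctan2(d[1],d[0])),np.linalg.norm(d))
s=state();print(s["t"],s["eef_pos"],s["tcp_rot"],s["opening"])
im=np.mean([read_camera("scene").astype(float) for _ in range(4)],0).astype(np.uint8)[...,::-1].copy()
cv2.imwrite("pics/s2full.png",im)
L=crop(im,247,230,40,45,12)
cv2.imwrite("pics/c4.png",np.hstack([L,crop(im,185,200,40,72,7)[:540][:L.shape[0]] if 0 else cv2.resize(crop(im,185,195,40,60,6),(280,540))]))
E
```

```text
[ 465.51211563 -221.74797059   13.        ] [ 474.31286077 -257.0131666    13.        ] -75.98754303893728 36.3467627753472
1.7 [ 474.27688938 -234.77237609  268.38594532] [-3.14027988e+00  1.46940951e-03  4.29136582e-03] 0.524490069503678
```

View pics/c4.png

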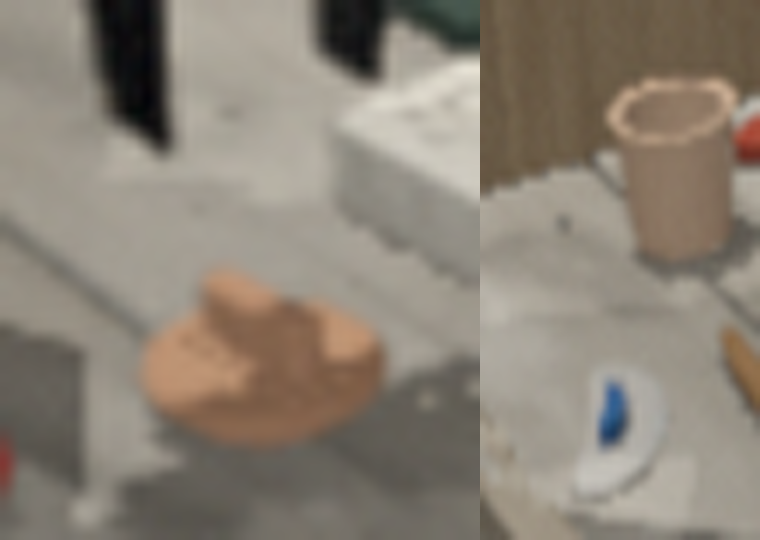

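The bar is clear now and points about -76° (36 mm edge, as specified), so the jaw yaw is ≈13°. Align and lower to just above.

Request:
arm_command(steps=[[-0.1, 0.3, 1, 0, 0, -7], [-0.1, 0.3, 2.5, 0, 0, -13], [-0.1, 0.3, 2.5, 0, 0, -13], [-0.1, 0.3, 2.5, 0, 0, -13], [-0.1, 0.3, 2.5, 0, 0, -13]])

```text
t: 2.32
eef_pos: [471.4, -241.8, 245.4]
tcp_rot: [3.141, -0.0, 0.222]
ft_force: [-0.0, 0.8, 0.7]
opening: 0.521
```

```bash
python3 - <<'E'
from h import *
s=state();print(s["t"],s["eef_pos"],s["tcp_rot"]); delta([473.2,-238.4,205.7],np.radians(13))
E
```

```text
2.3167 [ 471.38090419 -241.82785787  245.42998719] [ 3.14104818e+00 -4.20999339e-04  2.22319872e-01]
cm [ 0.25 -0.3   3.97] deg [ 0.  -0.  -0.3]
```

Request:
arm_command(steps=[[0.2, -0.3, 2, 0, 0, 0], [0.2, -0.3, 3, 0, 0, 0], [0.2, -0.3, 3.9, 0, 0, 0], [0.2, -0.3, 3.9, 0, 0, 0], [0.2, -0.3, 3.9, 0, 0, 0], [0.2, -0.3, 3.9, 0, 0, 0]])

```text
t: 2.82
eef_pos: [473.0, -237.9, 206.2]
tcp_rot: [3.141, -0.0, 0.226]
ft_force: [0.1, 0.5, 0.0]
opening: 0.526
```

```bash
python3 - <<'E'
from h import *
s=state();print(s["t"],s["eef_pos"],s["tcp_rot"],s["ft_force"]); delta([473.2,-238.4,205.7],np.radians(13))
im=read_camera("scene")[...,::-1].copy()
cv2.imwrite("pics/c5.png",crop(im,240,215,60,60,9))
E
```

```text
2.8167 [ 472.96740906 -237.94665056  206.171061  ] [ 3.14119458e+00 -2.83346849e-04  2.26498841e-01] [0.05040908 0.48877219 0.03884782]
cm [0.01 0.05 0.05] deg [ 0. -0. -0.]
```

View pics/c5.png

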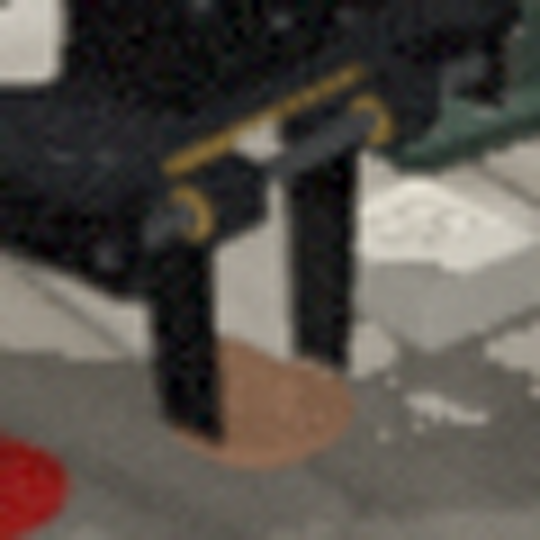

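Fingers straddle the lid just above the flange, clear of the red lid. Close.

Request:
arm_command(steps=[[0, 0, 0, 0, 0, 0], [0, 0, 0, 0, 0, 0], [0, 0, 0, 0, 0, 0], [0, 0, 0, 0, 0, 0], [0, 0, 0, 0, 0, 0], [0, 0, 0, 0, 0, 0], [0, 0, 0, 0, 0, 0], [0, 0, 0, 0, 0, 0], [0, 0, 0, 0, 0, 0], [0, 0, 0, 0, 0, 0]], jaw=0)

```text
t: 3.7
eef_pos: [472.9, -237.8, 205.8]
tcp_rot: [3.141, -0.0, 0.227]
ft_force: [0.5, 0.2, 1.4]
opening: 0.11
```

```bash
python3 - <<'E'
from h import *
s=state();print(s["t"],s["eef_pos"],s["tcp_rot"],s["ft_force"],s["opening"]); delta([473,-238,300],np.radians(13))
E
```

```text
3.7 [ 472.88132538 -237.77465321  205.75881056] [ 3.14144418e+00 -6.81723639e-05  2.26946162e-01] [0.54897716 0.16284146 1.36351979] 0.10980462131614804
cm [ 0.01  0.03 -9.42] deg [ 0. -0.  0.]
```

Gripped (10.4 mm ≈ the 11 mm bar). Lift and check.

Request:
arm_command(steps=[[0, 0, -1, 0, 0, 0], [0, 0, -3, 0, 0, 0], [0, 0, -6, 0, 0, 0], [0, 0, -9, 0, 0, 0], [0, 0, -12, 0, 0, 0], [0, 0, -12, 0, 0, 0], [0, 0, -12, 0, 0, 0], [0, 0, -12, 0, 0, 0]])

```text
t: 4.37
eef_pos: [472.5, -237.5, 325.6]
tcp_rot: [-3.141, 0.0, 0.227]
ft_force: [-0.7, -0.1, -0.6]
opening: 0.114
```

```bash
python3 - <<'E'
from h import *
s=state();print(s["t"],s["eef_pos"],s["tcp_rot"],s["ft_force"],s["opening"]); delta([477.7,114.6,310],np.radians(-3))
im=np.mean([read_camera("scene").astype(float) for _ in range(3)],0).astype(np.uint8)[...,::-1].copy()
e=s["eef_pos"]; zb=e[2]-205.76
c=proj("scene",e-[0,0,205.76-10.5]); print(c)
u,v=int(c[0])-25,int(c[1])-35; k=crop(im,u,v,50,60,10)
hsv=cv2.cvtColor(im,cv2.COLOR_BGR2HSV); m=np.zeros(im.shape[:2],np.uint8); m[v:v+60,u:u+50]=((hsv[...,0]<16)&(hsv[...,1]>75)&(hsv[...,2]>80))[v:v+60,u:u+50]
cs,_=cv2.findContours(m,cv2.RETR_EXTERNAL,cv2.CHAIN_APPROX_NONE);q=max(cs,key=cv2.contourArea);print(cv2.boundingRect(q),cv2.minAreaRect(q))
th=np.linspace(0,6.28,200);f=np.array([proj("scene",[e[0]+28.5*np.cos(t),e[1]+28.5*np.sin(t),zb+z]) for t in th for z in(8,13)]);print("expected",f.min(0),f.max(0))
for x,y in f: cv2.circle(k,(int((x-u+.5)*10),int((y-v+.5)*10)),1,(0,255,0),-1)
cv2.imwrite("pics/c6.png",k)
E
```

```text
4.3667 [ 472.52824595 -237.54614682  325.57670312] [-3.14140914e+00  2.97376903e-04  2.26953281e-01] [-0.65058678 -0.11213893 -0.59445138] 0.11412049895179395
cm [  8.43 -34.19   1.56] deg [-0.  0. 16.]
[265.48969364 220.82205332]
(256, 215, 21, 13) ((266.35003662109375, 221.54998779296875), (11.384200096130371, 19.92234992980957), 71.56504821777344)
expected [254.60437754 215.48992497] [276.34276216 226.41591824]
```

View pics/c6.png

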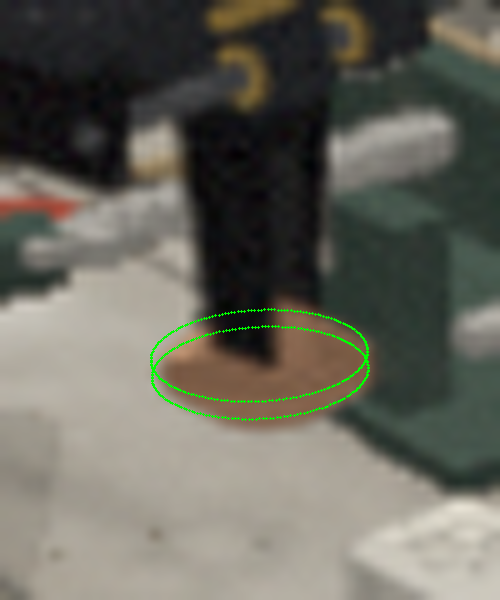

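The lid sits square in the grip. Its flange is within ~1 px of the drawn expected circle (the small offset is also seen on the cup, so it is calibration bias). Carry it over the cup.

Request:
arm_command(steps=[[0.84, -3.42, 0, 0, 0, 2], [1.9, -7.5, 0, 0, 0, 4], [2.8, -11.4, 0, 0, 0, 6], [3.7, -15.2, 0, 0, 0, 8], [4.7, -19, 0, 0, 0, 10], [5.6, -22.8, 0, 0, 0, 12], [6.5, -26.6, 0.5, 0, 0, 14], [7.5, -30.4, 1, 0, 0, 15], [8.1, -33, 1.5, 0, 0, 16], [8.4, -34.2, 1.5, 0, 0, 16], [8.4, -34.2, 1.5, 0, 0, 16], [8.4, -34.2, 1.5, 0, 0, 16]])

```text
t: 5.52
eef_pos: [477.7, 114.8, 309.9]
tcp_rot: [3.141, 0.002, -0.05]
ft_force: [0.1, -0.5, -1.3]
opening: 0.117
```

Request:
arm_command(steps=[[0, 0, 1.5, 0, 0, 0], [0, 0, 2.5, 0, 0, 0], [0, 0, 2.5, 0, 0, 0], [0, 0, 2.5, 0, 0, 0], [0, 0, 2.5, 0, 0, 0]])

```text
t: 5.93
eef_pos: [478.0, 113.7, 286.0]
tcp_rot: [3.141, -0.0, -0.053]
ft_force: [-0.1, -0.5, -0.7]
opening: 0.118
```

```bash
python3 - <<'E'
from h import *
s=state();print(s["t"],s["eef_pos"],s["tcp_rot"],s["ft_force"],s["opening"]); delta([477.7,114.6,268],np.radians(-3))
im=np.mean([read_camera("scene").astype(float) for _ in range(3)],0).astype(np.uint8)[...,::-1].copy()
e=s["eef_pos"]; zb=e[2]-205.76
u,v=190,185;k=crop(im,u,v,45,55,10)
th=np.linspace(0,6.28,200)
f=np.array([proj("scene",[e[0]+28.5*np.cos(t),e[1]+28.5*np.sin(t),zb+z]) for t in th for z in(8,13)])
g=np.array([proj("scene",[477.7+31*np.cos(t),114.6+31*np.sin(t),53]) for t in th])
g2=np.array([proj("scene",[477.7+24.5*np.cos(t),114.6+24.5*np.sin(t),0]) for t in th])
k2=k.copy()
for P,c in((f,(0,255,0)),(g,(255,0,0)),(g2,(255,0,0))):
  for x,y in P: cv2.circle(k2,(int((x-u+.5)*10),int((y-v+.5)*10)),1,c,-1)
k2=k2[:, 50:]; cv2.imwrite("pics/c7.png",np.hstack([k[:,50:],k2])); print(k2.shape)
E
```

```text
5.9333 [477.99544841 113.69303984 286.03533858] [ 3.14149333e+00 -1.49990578e-04 -5.32680115e-02] [-0.11391684 -0.46223204 -0.67244793] 0.11777828414947272
cm [-0.03 -0.09  1.8 ] deg [ 0.  -0.  -0.1]
(550, 400, 3)
```

View pics/c7.png

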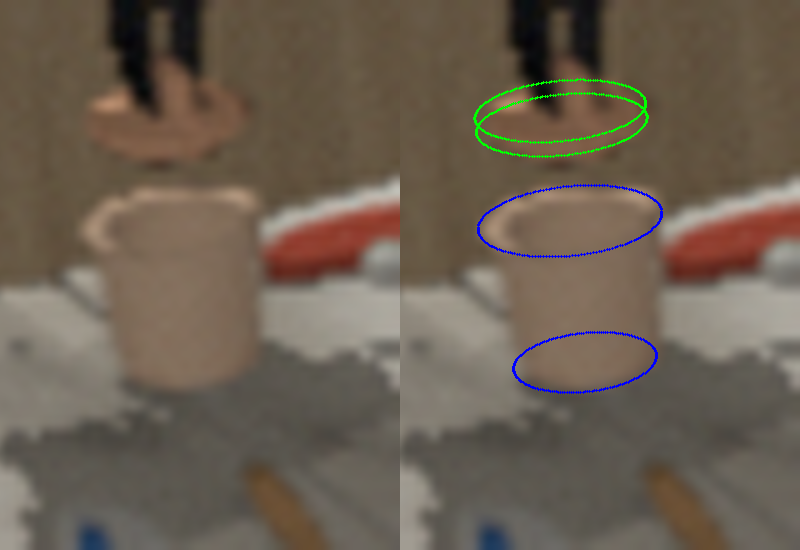

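Lid hangs level over the cup, and the cup's drawn outline matches. The lid looks ~1 mm towards -y relative to the grip axis, so I compensate and lower to just above the rim.

Request:
arm_command(steps=[[0, -0.17, 1, 0, 0, 0], [0, -0.17, 2, 0, 0, 0], [0, -0.17, 2.3, 0, 0, 0], [0, -0.17, 2.3, 0, 0, 0], [0, -0.17, 2.3, 0, 0, 0], [0, -0.17, 2.3, 0, 0, 0]])

```text
t: 6.58
eef_pos: [477.9, 116.1, 262.7]
tcp_rot: [3.141, 0.0, -0.052]
ft_force: [0.0, 0.8, -1.0]
opening: 0.112
```

```bash
python3 - <<'E'
from h import *
s=state();print(s["t"],s["eef_pos"],s["tcp_rot"],s["ft_force"],s["opening"]); delta([477.7,115.4,251],np.radians(-3))
E
```

```text
6.5833 [477.91974424 116.1078684  262.6832542 ] [ 3.14149580e+00  9.53730547e-05 -5.22520906e-02] [ 0.03171842  0.80324558 -1.00809398] 0.11236525549349569
cm [-0.02  0.07  1.17] deg [0. 0. 0.]
```

Request:
arm_command(steps=[[0, 0.07, 0.2, 0, 0, 0], [0, 0.07, 0.4, 0, 0, 0], [0, 0.07, 0.6, 0, 0, 0], [0, 0.07, 0.8, 0, 0, 0], [0, 0.07, 0.8, 0, 0, 0]])

```text
t: 7.0
eef_pos: [477.8, 115.3, 254.3]
tcp_rot: [3.141, 0.0, -0.052]
ft_force: [-0.5, 0.1, -1.1]
opening: 0.111
```

Request:
arm_command(steps=[[0, 0, 0.1, 0, 0, 0], [0, 0, 0.2, 0, 0, 0], [0, 0, 0.3, 0, 0, 0], [0, 0, 0.35, 0, 0, 0], [0, 0, 0.35, 0, 0, 0], [0, 0, 0.35, 0, 0, 0]])

```text
t: 7.5
eef_pos: [477.8, 115.4, 251.2]
tcp_rot: [3.142, -0.0, -0.052]
ft_force: [0.6, -0.2, -1.1]
opening: 0.116
```

Request:
arm_command(steps=[[0, 0, 0.03, 0, 0, 0], [0, 0, 0.06, 0, 0, 0], [0, 0, 0.09, 0, 0, 0], [0, 0, 0.09, 0, 0, 0]])

```text
t: 7.83
eef_pos: [477.8, 115.4, 250.3]
tcp_rot: [3.142, -0.0, -0.052]
ft_force: [0.6, 0.6, -0.4]
opening: 0.111
```

Request:
arm_command(steps=[[0, 0, 0, 0, 0, 0], [0, 0, 0, 0, 0, 0], [0, 0, 0, 0, 0, 0], [0, 0, 0, 0, 0, 0], [0, 0, 0, 0, 0, 0], [0, 0, 0, 0, 0, 0]], jaw=4)

```text
t: 8.33
eef_pos: [477.8, 115.4, 250.3]
tcp_rot: [3.142, -0.0, -0.052]
ft_force: [-0.5, -0.4, 0.5]
opening: 0.414
```

Request:
arm_command(steps=[[0, 0, -1, 0, 0, 0], [0, 0, -3, 0, 0, 0], [0, 0, -5, 0, 0, 0], [0, 0, -5, 0, 0, 0], [0, 0, -5, 0, 0, 0], [0, 0, -5, 0, 0, 0]], jaw=8.5)

```text
t: 8.83
eef_pos: [477.6, 115.3, 300.3]
tcp_rot: [3.142, -0.0, -0.052]
ft_force: [0.7, -0.2, 0.1]
opening: 0.785
```

```bash
python3 - <<'E'
from h import *
s=state();print(s["t"],s["eef_pos"],s["tcp_rot"],s["ft_force"],s["opening"]); delta([477.9,115,213],np.radians(-3))
im=np.mean([read_camera("scene").astype(float) for _ in range(3)],0).astype(np.uint8)[...,::-1].copy()
u,v=185,165;k=crop(im,u,v,55,55,10);k2=k.copy()
th=np.linspace(0,6.28,200)
for cx,cy,r,z,c in((477.8,115,28.5,58,(0,255,0)),(477.8,115,28.5,53,(0,255,0)),(477.8,115,24.5,0,(255,0,0)),(477.8,115,31,53,(255,0,0))):
  for t in th:
    x,y=proj("scene",[cx+r*np.cos(t),cy+r*np.sin(t),z]); cv2.circle(k2,(int((x-u+.5)*10),int((y-v+.5)*10)),1,c,-1)
cv2.imwrite("pics/c8.png",np.hstack([k[:,75:475],k2[:,75:475]]))
E
```

```text
8.8333 [477.58739183 115.3484263  300.32257089] [ 3.14151901e+00 -1.43126538e-04 -5.23295920e-02] [ 0.72536741 -0.22995026  0.08933435] 0.785442845729902
cm [0.03 0.03 8.73] deg [ 0. -0.  0.]
```

View pics/c8.png

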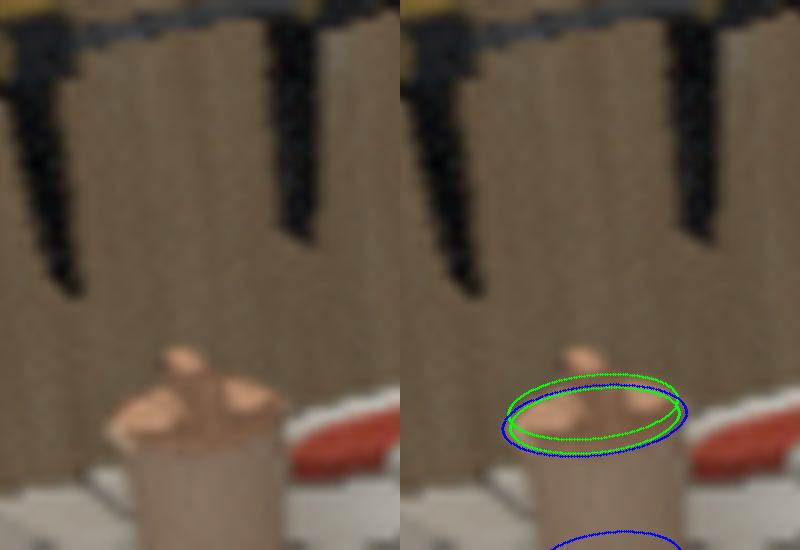

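Lid sits seated and level, matching the drawn seated outline (flange at z 53–58). Now lower around the cup wall.

Request:
arm_command(steps=[[0, 0, 2, 0, 0, 0], [0, 0, 4, 0, 0, 0], [0, 0, 6, 0, 0, 0], [0, 0, 7.5, 0, 0, 0], [0, 0, 8.4, 0, 0, 0], [0, 0, 8.4, 0, 0, 0], [0, 0, 8.4, 0, 0, 0], [0, 0, 8.4, 0, 0, 0]], jaw=8)

```text
t: 9.65
eef_pos: [478.0, 115.4, 216.8]
tcp_rot: [-3.142, -0.001, -0.052]
ft_force: [0.4, 0.1, 0.9]
opening: 0.84
```

Request:
arm_command(steps=[[0, 0, 0, 0, 0, 0], [0, 0, 0, 0, 0, 0], [0, 0, 0, 0, 0, 0], [0, 0, 0, 0, 0, 0], [0, 0, 0, 0, 0, 0], [0, 0, 0, 0, 0, 0], [0, 0, 0, 0, 0, 0], [0, 0, 0, 0, 0, 0], [0, 0, 0, 0, 0, 0]], jaw=4)

```text
t: 10.4
eef_pos: [477.9, 115.4, 216.8]
tcp_rot: [-3.142, -0.001, -0.052]
ft_force: [0.5, -0.5, 6.2]
opening: 0.634
```

Request:
arm_command(steps=[[0, 0, 0, 0, 0, 0], [0, 0, -0.2, 0, 0, 0], [0, 0, -0.5, 0, 0, 0], [0, 0, -1, 0, 0, 0], [0, 0, -1.5, 0, 0, 0], [0, 0, -2, 0, 0, 0], [0, 0, -2, 0, 0, 0], [0, 0, -2, 0, 0, 0]])

```text
t: 11.07
eef_pos: [477.8, 115.4, 236.7]
tcp_rot: [-3.142, -0.001, -0.052]
ft_force: [-0.0, 0.9, -2.0]
opening: 0.632
```

```bash
python3 - <<'E'
from h import *
s=state();print(s["t"],s["eef_pos"],s["tcp_rot"],s["ft_force"],s["moment"],s["opening"])
im=np.mean([read_camera("scene").astype(float) for _ in range(3)],0).astype(np.uint8)[...,::-1].copy()
u,v=185,165;k=crop(im,u,v,55,65,9);k2=k.copy();d=s["eef_pos"][2]-216.8
th=np.linspace(0,6.28,200)
for cx,cy,r,z,c in((477.8,115,28.5,58,(0,255,0)),(477.8,115,24.5,0,(255,0,0)),(477.8,115,31,53,(255,0,0))):
  for t in th:
    x,y=proj("scene",[cx+r*np.cos(t),cy+r*np.sin(t),z+d]); cv2.circle(k2,(int((x-u+.5)*9),int((y-v+.5)*9)),1,c,-1)
cv2.imwrite("pics/c9.png",np.hstack([k[:,60:450],k2[:,60:450]]))
lens=np.array([648.3,-306.5,180.]);h=np.radians(-3);tg=lens-150*np.array([np.cos(h),np.sin(h),0]);print(tg)
delta([tg[0],tg[1],216.8-26.5+tg[2]],h)
E
```

```text
11.0667 [477.81421252 115.36733096 236.70987437] [-3.14155196e+00 -8.83445883e-04 -5.23260294e-02] [-0.04540311  0.86252348 -1.98900922] [ 0.01960994 -0.06637381 -0.04644073] 0.631959562570302
[ 498.50556979 -298.64960656  180.        ]
cm [  4.23  41.24 -13.41] deg [0. 0. 0.]
```

View pics/c9.png

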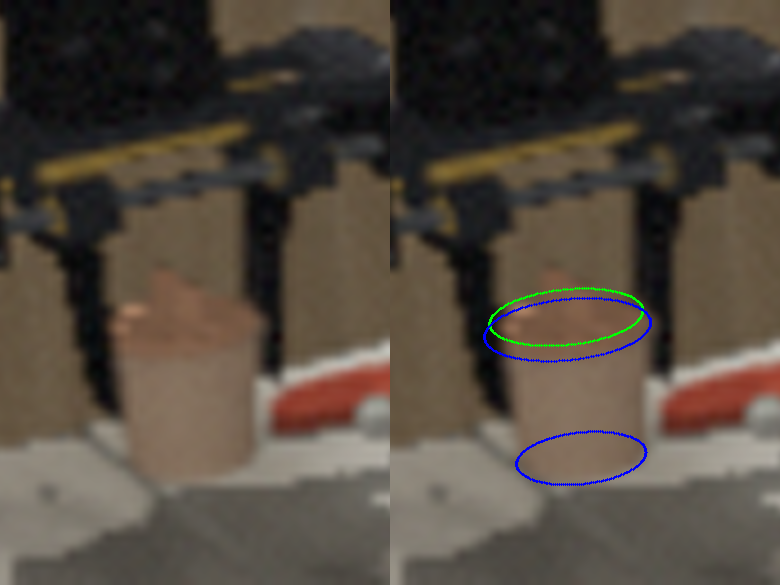

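Cup and lid hang upright and match the outline; the -2 N reading fits 0.17 kg. Raise, then traverse gently.

Request:
arm_command(steps=[[0, 0, -0.7, 0, 0, 0], [0, 0, -2, 0, 0, 0], [0, 0, -3.5, 0, 0, 0], [0, 0.5, -5, 0, 0, 0], [0, 1.5, -6.5, 0, 0, 0], [0.2, 3, -8, 0, 0, 0], [0.5, 4.8, -9.5, 0, 0, 0], [0.7, 6.8, -11, 0, 0, 0], [0.9, 9, -12.3, 0, 0, 0], [1.1, 11.2, -13, 0, 0, 0], [1.4, 13.6, -13.4, 0, 0, 0], [1.6, 16, -13.4, 0, 0, 0]])

```text
t: 12.22
eef_pos: [485.3, -46.3, 371.7]
tcp_rot: [3.141, -0.002, -0.052]
ft_force: [1.2, -0.4, -1.8]
opening: 0.634
```

Request:
arm_command(steps=[[0.2, 2.4, 0, 0, 0, 0], [0.5, 4.8, 0, 0, 0, 0], [0.7, 7.2, 0, 0, 0, 0], [1, 9.6, 0, 0, 0, 0], [1.2, 12, 0, 0, 0, 0], [1.5, 14.3, 0, 0, 0, 0], [1.7, 16.5, 0, 0, 0, 0], [2, 18.5, 0, 0, 0, 0], [2.2, 20.3, 0, 0, 0, 0], [2.4, 21.8, 0, 0, 0, 0], [2.5, 23, 0, 0, 0, 0], [2.6, 24, 0, 0, 0, 0]])

```text
t: 13.22
eef_pos: [498.8, -287.2, 370.4]
tcp_rot: [-3.142, 0.0, -0.053]
ft_force: [-0.3, -0.3, -1.9]
opening: 0.631
```

Request:
arm_command(steps=[[0, 0.6, 0, 0, 0, 0], [0, 1, 0, 0, 0, 0], [0, 1.2, 0, 0, 0, 0], [0, 1.2, 0, 0, 0, 0], [0, 1.2, 0, 0, 0, 0], [0, 1.2, 0, 0, 0, 0]])

```text
t: 13.72
eef_pos: [498.2, -297.8, 370.4]
tcp_rot: [-3.142, 0.0, -0.052]
ft_force: [0.3, 0.1, -1.9]
opening: 0.636
```

```bash
python3 - <<'E'
from h import *
s=state();print(s["t"],s["eef_pos"],s["tcp_rot"],s["ft_force"],s["opening"])
delta([498.5,-298.6,370.3],np.radians(-3))
im=np.mean([read_camera("scene").astype(float) for _ in range(4)],0).astype(np.uint8)[...,::-1].copy()
cv2.imwrite("pics/fs.png",im)
e=s["eef_pos"];b=e-[0,0,216.8]; print("mid",b+[0,0,26.5])
u,v=235,150;k=crop(im,u,v,130,95,6)
th=np.linspace(0,6.28,200)
for r,z,c in((28.5,58,(0,255,0)),(24.5,0,(255,0,0))):
  for t in th:
    x,y=proj("scene",b+[r*np.cos(t),r*np.sin(t),z]); cv2.circle(k,(int((x-u+.5)*6),int((y-v+.5)*6)),1,c,-1)
cv2.imwrite("pics/c10.png",k)
E
```

```text
13.7167 [ 498.24215132 -297.79372635  370.4016067 ] [-3.14159155e+00  2.62438425e-05 -5.18481626e-02] [ 0.31390574  0.11372196 -1.9175464 ] 0.6355770537167453
cm [0.03 0.08 0.01] deg [-0.  0.  0.]
mid [ 498.24215132 -297.79372635  180.1016067 ]
```

View pics/c10.png

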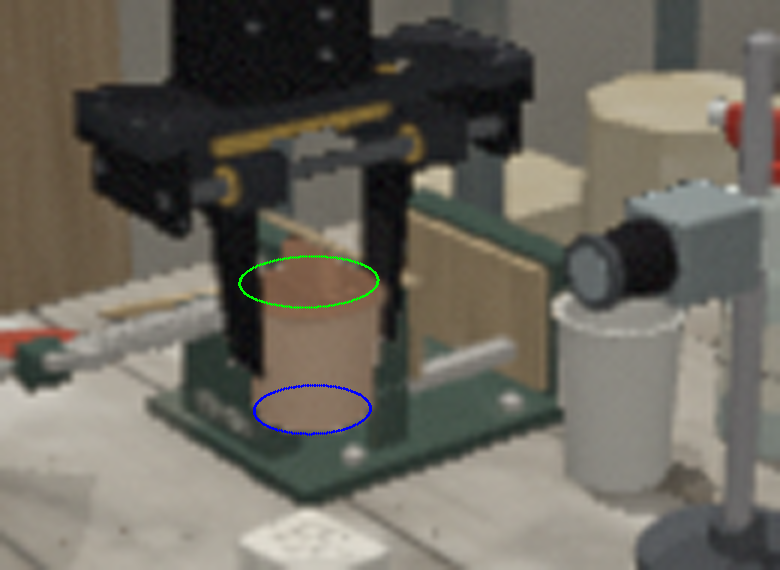

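Cup at the goal, upright, lid seated, outline matching. But I see one finger standing between the lens and the cup, which would spoil a lid-fit photograph. There's plenty of time (14 of 64 s), so I'll set it back on its free spot and regrip with the jaws parallel to the bar. I also refine the lens estimate.

```bash
python3 - <<'E'
from h import *
print("front lower",plane("top",(346.8,188.9),163),"upper ring",plane("top",(346.8,185.1),197))
print(two((346.8,187),(333.3,195.1)))
C=np.array([743.5,-311.3])
for z in np.arange(174,188,2):
    p=plane("scene",(333.3,195.1),z); print(z,p[:2].round(1),np.linalg.norm(p[:2]-C).round(1),proj("top",p).round(1))
delta([477.8,115.4,370.4],np.radians(-3))
E
```

```text
front lower [ 644.68592679 -308.44841238  163.        ] upper ring [ 647.98594067 -303.52593891  197.        ]
(array([ 646.87394283, -306.33096834,  180.62070076]), np.float64(1.3871002958290526))
174 [ 659. -294.] 86.2 [341.2 181.9]
176 [ 655.6 -297.8] 88.9 [342.9 183.2]
178 [ 652.2 -301.5] 91.9 [344.7 184.6]
180 [ 648.7 -305.3] 95.0 [346.5 186. ]
182 [ 645.3 -309.1] 98.2 [348.3 187.4]
184 [ 641.9 -312.8] 101.7 [350.1 188.8]
186 [ 638.4 -316.6] 105.2 [351.9 190.1]
cm [ -4.19 -41.18  -0.  ] deg [ 0. -0.  0.]
```

Request:
arm_command(steps=[[-0.1, -1, 0, 0, 0, 0], [-0.3, -2.5, 0, 0, 0, 0], [-0.5, -4.6, 0, 0, 0, 0], [-0.7, -7, 0, 0, 0, 0], [-1, -9.4, 0, 0, 0, 0], [-1.2, -11.8, 0, 0, 0, 0], [-1.5, -14.2, 0, 0, 0, 0], [-1.7, -16.6, 0, 0, 0, 0], [-2, -19, 0, 0, 0, 0], [-2.2, -21.4, 0, 0, 0, 0], [-2.5, -23.8, 0, 0, 0, 0], [-2.7, -26.2, 0, 0, 0, 0]])

```text
t: 14.92
eef_pos: [483.9, -32.9, 370.4]
tcp_rot: [-3.142, 0.0, -0.052]
ft_force: [0.8, -0.4, -1.2]
opening: 0.633
```

Request:
arm_command(steps=[[-0.2, -2.4, 0, 0, 0, 0], [-0.5, -4.8, 0, 0, 0, 0], [-0.8, -7.2, 0.5, 0, 0, 0], [-1, -9.4, 1.5, 0, 0, 0], [-1.2, -11.4, 3, 0, 0, 0], [-1.35, -13.2, 5, 0, 0, 0], [-1.5, -14.4, 7, 0, 0, 0], [-1.5, -15, 9, 0, 0, 0], [-1.5, -15, 11, 0, 0, 0], [-1.5, -15, 12.5, 0, 0, 0], [-1.5, -15, 13.4, 0, 0, 0], [-1.5, -15, 13.4, 0, 0, 0]])

```text
t: 15.92
eef_pos: [477.0, 115.9, 235.1]
tcp_rot: [3.141, 0.003, -0.052]
ft_force: [-0.6, -0.1, -2.2]
opening: 0.632
```

```bash
python3 - <<'E'
from h import *
s=state();print(s["t"],s["eef_pos"],s["tcp_rot"],s["ft_force"],s["opening"])
delta([477.8,115.4,216.8],np.radians(-3))
E
```

```text
15.9167 [476.98710051 115.94600494 235.11556801] [ 3.14113721e+00  2.59084528e-03 -5.17755856e-02] [-0.58018391 -0.06548366 -2.20007899] 0.6320565299348078
cm [0.09 0.05 1.83] deg [0.  0.1 0. ]
```

Request:
arm_command(steps=[[0, 0, 0, 0, 0, 0], [0, 0, 0.4, 0, 0, 0], [0, 0, 0.8, 0, 0, 0], [0, 0, 1.2, 0, 0, 0], [0, 0, 1.5, 0, 0, 0], [0, 0, 1.5, 0, 0, 0], [0, 0, 1.5, 0, 0, 0]])

```text
t: 16.5
eef_pos: [477.8, 115.3, 221.2]
tcp_rot: [3.141, 0.0, -0.052]
ft_force: [-0.2, 0.8, -1.7]
opening: 0.63
```

Request:
arm_command(steps=[[0, 0, 0.1, 0, 0, 0], [0, 0, 0.2, 0, 0, 0], [0, 0, 0.3, 0, 0, 0], [0, 0, 0.4, 0, 0, 0], [0, 0, 0.4, 0, 0, 0], [0, 0, 0.4, 0, 0, 0]])

```text
t: 17.0
eef_pos: [477.8, 115.4, 217.2]
tcp_rot: [3.141, 0.0, -0.052]
ft_force: [-0.1, -0.2, -1.5]
opening: 0.636
```

Request:
arm_command(steps=[[0, 0, 0.02, 0, 0, 0], [0, 0, 0.04, 0, 0, 0], [0, 0, 0.04, 0, 0, 0]])

```text
t: 17.25
eef_pos: [477.8, 115.4, 216.9]
tcp_rot: [3.142, -0.0, -0.052]
ft_force: [-0.9, -0.4, -2.0]
opening: 0.634
```

Request:
arm_command(steps=[[0, 0, 0.03, 0, 0, 0], [0, 0, 0.05, 0, 0, 0], [0, 0, 0.05, 0, 0, 0]])

```text
t: 17.5
eef_pos: [477.8, 115.4, 216.8]
tcp_rot: [-3.142, -0.0, -0.052]
ft_force: [-2.6, 0.3, 5.0]
opening: 0.634
```

Request:
arm_command(steps=[[0, 0, 0.03, 0, 0, 0], [0, 0, 0.05, 0, 0, 0], [0, 0, 0.05, 0, 0, 0]])

```text
t: 17.75
eef_pos: [477.7, 115.4, 216.7]
tcp_rot: [-3.142, -0.001, -0.052]
ft_force: [-3.4, 0.7, 13.2]
opening: 0.631
```

Touchdown at the same height as before. Relieve the push, open to 8 cm, then rise clear.

Request:
arm_command(steps=[[0, 0, -0.06, 0, 0, 0], [0, 0, -0.06, 0, 0, 0]])

```text
t: 17.92
eef_pos: [477.8, 115.4, 216.8]
tcp_rot: [-3.142, -0.001, -0.052]
ft_force: [-2.1, 1.5, 6.5]
opening: 0.632
```

Request:
arm_command(steps=[[0, 0, 0, 0, 0, 0], [0, 0, 0, 0, 0, 0], [0, 0, 0, 0, 0, 0], [0, 0, 0, 0, 0, 0], [0, 0, 0, 0, 0, 0], [0, 0, 0, 0, 0, 0]], jaw=8)

```text
t: 18.42
eef_pos: [477.8, 115.4, 216.4]
tcp_rot: [3.141, 0.0, -0.052]
ft_force: [0.4, 1.0, -0.2]
opening: 0.839
```

Request:
arm_command(steps=[[0, 0, -2, 0, 0, 0], [0, 0, -4, 0, 0, 0], [0, 0, -6, 0, 0, 0], [0, 0, -8, 0, 0, 0], [0, 0, -8, 0, 0, 0], [0, 0, -8, 0, 0, 0]])

```text
t: 18.92
eef_pos: [477.8, 115.4, 297.1]
tcp_rot: [-3.141, -0.002, -0.052]
ft_force: [0.4, 0.8, -0.2]
opening: 0.84
```

Request:
arm_command(steps=[[0, 0, 0, 0, 0, 90], [0, 0, 0, 0, 0, 90], [0, 0, 0, 0, 0, 90], [0, 0, 0, 0, 0, 90], [0, 0, 0, 0, 0, 90], [0, 0, 0, 0, 0, 90], [0, 0, 0, 0, 0, 90], [0, 0, 0, 0, 0, 90], [0, 0, 0, 0, 0, 90], [0, 0, 0, 0, 0, 90], [0, 0, 0, 0, 0, 90], [0, 0, 0, 0, 0, 90]])

```text
t: 19.92
eef_pos: [477.7, 115.3, 295.3]
tcp_rot: [3.14, -0.0, -1.559]
ft_force: [-0.5, 1.2, 0.9]
opening: 0.838
```

Request:
arm_command(steps=[[0, 0, 0, 0, 0, 4.1], [0, 0, 0, 0, 0, 4.1], [0, 0, 0, 0, 0, 4.1], [0, 0, 0, 0, 0, 4.1], [0, 0, 0, 0, 0, 4.1]])

```text
t: 20.33
eef_pos: [477.8, 115.4, 296.2]
tcp_rot: [3.141, -0.0, -1.622]
ft_force: [-0.0, 0.6, -0.6]
opening: 0.842
```

```bash
python3 - <<'E'
from h import *
s=state();print(s["t"],s["eef_pos"],s["tcp_rot"],s["ft_force"],s["opening"])
delta([477.8,115,216.8],np.radians(-93))
im=np.mean([read_camera("scene").astype(float) for _ in range(3)],0).astype(np.uint8)[...,::-1].copy()
u,v=185,165;k=crop(im,u,v,55,65,9)
cv2.imwrite("pics/c11.png",k)
E
```

```text
20.3333 [477.77308439 115.36813736 296.15350984] [ 3.14105152e+00 -1.74760175e-04 -1.62199041e+00] [-0.00500848  0.56433908 -0.63207103] 0.8418367534724821
cm [ 0.04 -0.01  7.94] deg [ 0.  -0.   0.1]
```

No more pictures can be viewed, so checks go numeric from here. Lower, grip, lift 2 cm.

Request:
arm_command(steps=[[0, 0, 2, 0, 0, 0], [0, 0, 4, 0, 0, 0], [0, 0, 6, 0, 0, 0], [0, 0, 7.4, 0, 0, 0], [0, 0, 7.9, 0, 0, 0], [0, 0, 7.9, 0, 0, 0], [0, 0, 7.9, 0, 0, 0]])

```text
t: 21.07
eef_pos: [478.0, 115.4, 217.8]
tcp_rot: [-3.141, -0.0, -1.624]
ft_force: [0.0, -0.2, 0.5]
opening: 0.841
```

Request:
arm_command(steps=[[0, 0, 0, 0, 0, 0], [0, 0, 0, 0, 0, 0], [0, 0, 0, 0, 0, 0], [0, 0, 0, 0, 0, 0], [0, 0, 0, 0, 0, 0], [0, 0, 0, 0, 0, 0], [0, 0, 0, 0, 0, 0], [0, 0, 0, 0, 0, 0], [0, 0, 0, 0, 0, 0], [0, 0, 0, 0, 0, 0]], jaw=4)

```text
t: 21.9
eef_pos: [477.9, 115.5, 218.1]
tcp_rot: [-3.14, 0.0, -1.624]
ft_force: [-1.1, 1.1, 6.0]
opening: 0.638
```

Request:
arm_command(steps=[[0, 0, -0.2, 0, 0, 0], [0, 0, -0.5, 0, 0, 0], [0, 0, -1, 0, 0, 0], [0, 0, -1.5, 0, 0, 0], [0, 0, -2, 0, 0, 0], [0, 0, -2, 0, 0, 0], [0, 0, -2, 0, 0, 0]])

```text
t: 22.48
eef_pos: [477.8, 115.4, 237.9]
tcp_rot: [-3.141, 0.0, -1.624]
ft_force: [-0.3, -0.4, -1.3]
opening: 0.635
```

```bash
python3 - <<'E'
from h import *
s=state();print(s["t"],s["eef_pos"],s["tcp_rot"],s["ft_force"],s["opening"])
delta([496.9,-299.1,217-26.5+180.5],np.radians(-93))
E
```

```text
22.4833 [477.80694327 115.36811533 237.92809869] [-3.14068900e+00  4.34054509e-05 -1.62387636e+00] [-0.271626   -0.44610663 -1.28422363] 0.6354720546926852
cm [ 41.29  -4.12 -13.31] deg [-0.1  0.  -0. ]
```

Request:
arm_command(steps=[[0, 0, -0.7, 0, 0, 0], [0, 0, -2, 0, 0, 0], [0, 0, -3.5, 0, 0, 0], [0.5, 0, -5, 0, 0, 0], [1.5, -0.1, -6.5, 0, 0, 0], [3, -0.3, -8, 0, 0, 0], [4.8, -0.5, -9.5, 0, 0, 0], [6.8, -0.7, -11, 0, 0, 0], [9, -0.9, -12.3, 0, 0, 0], [11.2, -1.1, -13, 0, 0, 0], [13.6, -1.4, -13.4, 0, 0, 0], [16, -1.6, -13.4, 0, 0, 0]])

```text
t: 23.48
eef_pos: [485.1, -46.3, 372.8]
tcp_rot: [-3.14, -0.0, -1.624]
ft_force: [0.5, -0.2, -1.9]
opening: 0.636
```

Request:
arm_command(steps=[[2.4, -0.2, 0, 0, 0, 0], [4.8, -0.5, 0, 0, 0, 0], [7.2, -0.7, 0, 0, 0, 0], [9.6, -1, 0, 0, 0, 0], [12, -1.2, 0, 0, 0, 0], [14.3, -1.5, 0, 0, 0, 0], [16.5, -1.7, 0, 0, 0, 0], [18.5, -1.9, 0, 0, 0, 0], [20.3, -2.1, 0, 0, 0, 0], [21.8, -2.3, 0, 0, 0, 0], [23, -2.4, 0, 0, 0, 0], [24, -2.5, 0, 0, 0, 0]])

```text
t: 24.48
eef_pos: [497.5, -287.1, 371.5]
tcp_rot: [3.141, 0.0, -1.624]
ft_force: [-0.6, -0.8, -1.1]
opening: 0.634
```

Request:
arm_command(steps=[[0.6, 0, 0, 0, 0, 0], [1.1, 0, 0, 0, 0, 0], [1.3, 0, 0, 0, 0, 0], [1.3, 0, 0, 0, 0, 0], [1.3, 0, 0, 0, 0, 0], [1.3, 0, 0, 0, 0, 0], [1.3, 0, 0, 0, 0, 0]])

```text
t: 25.07
eef_pos: [496.9, -298.8, 371.6]
tcp_rot: [3.142, -0.0, -1.623]
ft_force: [0.6, 0.9, -1.1]
opening: 0.634
```

```bash
python3 - <<'E'
from h import *
s=state();print(s["t"],s["eef_pos"],s["tcp_rot"],s["ft_force"],s["opening"])
delta([496.9,-299.1,372],np.radians(-93))
e=s["eef_pos"];b=e-[0,0,218.]
im=np.mean([read_camera("scene").astype(float) for _ in range(4)],0).astype(np.uint8)[...,::-1].copy()
hsv=cv2.cvtColor(im,cv2.COLOR_BGR2HSV); c=proj("scene",b+[0,0,35]);u,v=int(c[0])-20,int(c[1])-20
w=hsv[v:v+40,u:u+40]; m=((w[...,0]<15)&(w[...,1]>85)&(w[...,2]>60)).astype(np.uint8)
m=cv2.morphologyEx(m,cv2.MORPH_OPEN,np.ones((3,3),np.uint8))
cs,_=cv2.findContours(m,cv2.RETR_EXTERNAL,cv2.CHAIN_APPROX_NONE);q=max(cs,key=cv2.contourArea);x,y,ww,hh=cv2.boundingRect(q);print("clay bbox",x+u,y+v,ww,hh)
print("\n".join("".join(".#"[i] for i in r) for r in m))
th=np.linspace(0,6.28,100);P=[proj("scene",b+[r*np.cos(t),r*np.sin(t),z]) for r,z in((24.5,0),(31,53),(28.5,58)) for t in th]+[proj("scene",b+[0,y,75]) for y in(-18,18)]
P=np.array(P);print("expected",P.min(0),P.max(0),"bar ends",P[-2:],"uv0",u,v)
# lens unchanged vs. start?
a=cv2.imread("pics/avgs.png")[150:262,330:380].astype(int);d=np.abs(a-im[150:262,330:380]).mean();print("camera-region diff",d)
a=cv2.imread("pics/fs.png").astype(int);
E
```

```text
25.0667 [ 496.8896814  -298.79949223  371.6054885 ] [ 3.14159095e+00 -2.15589133e-05 -1.62339053e+00] [ 0.57741359  0.93101524 -1.07166961] 0.6340516990352281
cm [ 0.03 -0.   -0.04] deg [ 0. -0. -0.]
clay bbox 276 190 14 14
........................................
........................................
........................................
........................................
........................................
................###.....................
................#####...................
................########................
................########................
...............#########................
............############................
...........#############................
..........##############................
..........##############................
..........##############................
..........##############................
..........##############................
............############................
...............#########................
........................................
........................................
...............
[... 245 characters left out ...]
..........................
........................................
........................................
........................................
........................................
........................................
........................................
........................................
........................................
........................................
........................................
........................................
........................................
expected [273.29695011 188.19293898] [298.36075915 222.12052498] bar ends [[289.93012445 192.21607674]
 [281.39778871 188.19293898]] uv0 266 185
camera-region diff 9.240238095238094
```

```bash
python3 - <<'E'
from h import *
im=np.mean([read_camera("scene").astype(float) for _ in range(3)],0).astype(np.uint8)[...,::-1].copy()
a=cv2.imread("pics/fs.png").astype(int)
print("camera vs last view",np.abs(a-im)[185:262,340:380].mean())
f=cv2.cvtColor(im,cv2.COLOR_BGR2HSV); 
m=((f[...,0]<16)&(f[...,1]>65)&(f[...,2]>60)).astype(int)[185:228,266:306]
print("\n".join("".join(".#"[i] for i in r) for r in m))
s=state();print(s["t"],s["eef_pos"],np.abs(s["qvel"]).max(),s["ft_force"])
E
```

```text
camera vs last view 1.2343073593073592
........................................
........................................
........................................
......................................##
........................................
................####....................
................######..................
................########................
................########................
...............##########...............
.............###########................
...........#############................
..........##############................
.........###############................
.........###############................
.........###############................
..........##############................
..........##############................
...........#############................
..........###############...............
..........###############...............
..........###############...............
..........###############...............
..........#########.#####...............
...........#############................
...........##############...............
...........##############...............
...........######.#######....##.........
...........##############.#####.........
...........####################.........
............###################.........
............###################.........
............###################.........
............####.#############..........
............##################..........
.............################...........
...............############.............
........................................
........................................
........................................
........................................
........................................
........................................
25.4167 [ 496.8422837  -299.15478473  371.55886717] 0.0035060845631840294 [ 0.36675121  0.09940728 -2.02221036]
```

The mask shows the cup upright with the lid and bar where expected (foot bottom at row 221, expected 222). The camera hasn't moved and the arm is still. Handing in.

```bash
python3 -c "
from cell import *
print(job_done())"
```

```text
the job is handed in; nothing more can be done
None
```

The lid is on the cup, seated and level. The arm is holding the lidded cup in front of the inspection camera, and the job was handed in at about 25 s of the 64 s.

- **Lid:** I gripped it by its bar and let go of it on the cup where it stood. A close-up picture then showed the flange where a seated lid should be.
- **Regrip:** My first grip on the cup put a finger between the lens and the cup. I set the cup back down on its spot, turned the jaws 90° and took it by the wall again, with the fingers to either side.
- **Final position:** Cup middle is at about (497, -299, 180). My estimate of the lens is (647, -306, 180.5), looking along a heading of about -3°. That puts the cup 150 mm in front of the glass, with the bar square across the view.
- **Last checks:** The tool was vertical, the arm still and the wrist load about -2 N, in line with the 1.7 N weight. The cup and lid outline in the scene camera agreed with the expected one to 1–2 pixels. The camera looked the same as just before the regrip.

**Less certain:**
- **Lens estimate:** My lens and column positions came out 95–98 mm apart instead of 100 mm, so the lens is good to about 3–5 mm. The heading is good to about 1°.
- **Regrip seen only in numbers:** I had used up the 12 pictures, so the regrip and final hold were checked by colour mask only. In that mask a finger hides part of the right side of the lid and cup.
- **Bystanders:** I kept clear of the other things on the bench, but did not check them one by one at the end.

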